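# Set and lock the length stop on the bench fixture

## Robot

A 7-joint arm with a two-finger parallel gripper is mounted at the origin on the work surface. World frame = base frame: x ahead of the robot, y to its left, z up, the work surface at z = 0. Lengths are in m, angles in degrees, forces in N, time in s.
With the tool pointing down it reaches from about 0.4 to 0.85 m from the base axis. Payload 6.9 kg.
Tool frame: the origin (TCP) lies at the very end of the fingers, on their centre line; the grasp point (between the pads) lies arm.grasp_offset behind it (arm.grasp_offset is the distance from the TCP to the grasp point, in m); z points along the fingers, y is the line along which they close (so a half turn about z gives the same grasp; the last joint's range is limited). The gripper opens to 85 mm and grips with 20 to 120 N. Pads are 22 mm wide; open, the fingers measure 114 mm over their backs; the gripper's body (76 mm by 85 mm) begins 54 mm behind the grasp point. The pads swing forward as they close: fully open they stand 13 mm farther back than shut.
Start: joints at [72.164, 29.078, -13.613, 85.955, 7.202, 65.827, -8.869], TCP at [0.253, -0.571, 0.231] pointing down, gripper open.
Joint ranges: [-176.47, 176.47], [-13.61, 117.27], [-81.72, 77.17], [0.22, 143.17], [-87.28, 267.28], [10, 112.55], [-165.47, 165.47]. Speed limits (degrees/s): [136.94, 136.94, 180, 180, 180, 180, 180].

## Interface

Orientations are given as a 3x3 rotation matrix whose columns are the frame's x, y, z axes.
In Python, from bench import arm, eyes gives the robot as it stands. The module is installed in compiled form; this text tells all that it offers.
- The arm moves only by the tool step_arm, never from a script. Its argument "moves" is a list of rows, each a list of 3 entries, a list of its own where there are three numbers: the shift along the tool's x, y, z in cm, then the turn, a rotation vector about the tool's x, y, z in degrees, then the gripper command: -1 is fully open, 1 is shut, values between are in proportion. A call has 1 to 20 rows; each row shifts and turns the commanded pose from where the row before left it, along the tool's axes as they then stand; what a row does not reach is not made up. A row lasts 1/8 s, in which the tool goes at most 62.5 mm and 10.7 degrees, less where a joint would pass 70% of its speed; a pose out of reach is approached as far as the arm can. A call with a gripper value outside its range is refused whole. The fingers move at their own pace and stop on an object; the grip force is fixed at half the most. Time passes only in rows, so rows that do not move let the fingers close. It gives the time, the measured TCP pose, the force, the opening and the grip force at its end, in the units of the state.
- arm.read_state(): the state, without advancing time (a new reading comes with each control period).
- eyes.read_camera(name): name is "side" or "top" or "wrist"; returns a dict with "pixels" (400x640x3 uint8, red, green, blue), "depth" (400x640 float32, m along the optical axis (not along the pixel's ray), 0 where there is no reading), "K" (3x3 intrinsics, pixels), "world_from_camera" (4x4, takes a point from camera to world coordinates). Camera axes: x right, y up, looking along -z (the intrinsics and any distortion apply to the point x, -y, -z); pixel columns grow to the right and rows downward; lengths in m; the calibration is good to about 2 mm. A picture is of the moment at which its call begins.
- arm.job_done(): hands the job in; it is judged then, once.
The state is a dict: "clock": time; "joint_pos": joint angles; "joint_vel": joint speeds; "joint_torque": joint torques, N m; "tcp_pos": TCP position; "ee_rot": TCP orientation; "contact_force": force on the tool from outside, world axes, zero at the start; "moment": the same for the moment, N m; "opening": opening from 0.0 (shut) to 1.0 (fully open); "gripper_force": force on a finger pad.
Only numpy, scipy, OpenCV 4.12 (cv2) and the standard library are available. Lean on these libraries where they do the work, as an engineer would, in place of code of your own. Each camera call takes 0.05 s, during which the arm holds its last target. There are 200 camera calls.

## Task

Two identical length-stop fixtures lie on the bench; in the trough of one lies a round steel bar. On that fixture, slide the stop along the trough until it has pushed the bar fully home against the end block, then turn the stop's wing knob clockwise (seen from above) as far as it goes to lock it there. Leave the empty fixture as it is.

Things in the scene. Friction and masses are not known exactly. Their poses are not given: they have to be found in the camera images.
- knob (a point): Centre of the black wing (60 long, 14 thick, 28 mm high; x axis along it, z up) of the knob on the loaded fixture's stop: on the turning axis, 84 mm above the bench. The stop below is a steel block 50 mm long, 72 wide, its top 54 mm above the bench; it slides with the gripped knob (2 N when loose). Its pushing face is 25 mm ahead of this point. Slide it level straight towards the bar's centre.
- clamp (a joint): Turning of that knob, rad: 0 = loose (wing nearly across the trough), growing clockwise seen from above to 1.3 = locked, against its end stop, wing in line with the trough. Starts between 0 and 0.25. Light to turn (about 0.1 N m) and stays where left. From about 0.7 on it presses a brake on the bed that holds the stop (about 18 N when fully locked).
- stop (a joint): Travel of that stop along the trough, m: 0 = at the open end, growing towards the bar and the end block. It starts between 0 and 0.07. At 0.125 the bar is fully home, held between the stop's face and the end block, and it goes no further. Stop and bar together slide with about 7 N, up to 12 N if pushed a little askew; go by the distance rather than by a light force stop.
- bar_center (a point): Centre of the plain round steel bar, bored, 30 mm diameter, 110 mm long, about 0.4 kg, loose in the trough (34 mm wide, walls 36 mm high) between the stop and the end block (62 mm high): 27 mm above the bench. Its x axis points along the bar to the end block. It starts up to 25 mm short of that block. It need not be grasped.
- spare_wing (a point): The end of one wing of the identical knob on the empty fixture, 30 mm from that knob's axis and 84 mm above the bench. To be left alone.
Things that resemble listed ones, but are neither listed nor needed, are in the scene too. There is more than one size of the part that bears bar_center; the job needs the middle-sized.

How it is judged (in metres and radians):
On the way, in this order (a step that is already met when the one before it is completed fails the run):
1. the stop, its clamp still loose, has pushed the bar home against the end block (value of joint stop above 0.113 m and value of joint clamp below 0.65 rad), for 0.1 s.
2. the knob is turned clockwise to lock the stop (value of joint clamp above 1.05 rad), for 0.1 s.
At the end, for the whole second after the job is handed in: The stop stands within 12 mm of the place where the bar is fully home against the end block, the bar lies at rest in its trough between them, and the knob is turned to 1.05 rad or more (within 0.25 rad of fully locked) (value of joint stop above 0.113 m and value of joint clamp above 1.05 rad and height (world z) of bar_center below 0.035 m and horizontal distance between bar_center and knob below 0.095 m and linear speed of bar below 0.02 m/s); the robot touches nothing.
It fails at once if the empty fixture's stop or knob is moved: its wing end is shifted by more than 15 mm (distance of spare_wing from where it was at the start of the episode above 0.015 m).
It also fails if it takes over 35 s, if anything falls off the work surface, if the arm or the gripper's body presses on something with over 40 N, if the wrist force passes 120 N, or if a joint passes its speed limit or range.

## Working session

There is one attempt and no reset: what is moved stays moved. The work goes in short steps, Python scripts to look and compute and a tool call to move; the robot and the scene stay as the last step left them, time stands still between calls to the robot, and variables do not carry over. Pictures are saved under pics/ and viewed, at most 10 in all, crops included, and the job is handed in when it is done.

Besides the shell and the picture viewer there is one more tool, called after "Emit:" as name(argument=value, ...), one argument or row to a line, values as JSON. step_arm: Moves the arm, as the interface text tells. Its arguments: {"type":"object","properties":{"moves":{"type":"array"}},"required":["moves"]}

```bash
mkdir -p pics; cat > h.py <<'E'
import numpy as np,cv2
from bench import arm,eyes
def shot(n,f):
    c=eyes.read_camera(n); cv2.imwrite(f'pics/{f}.png',c['pixels'][:,:,::-1]); np.savez(f'{f}.npz',**c); return c
def pt(c,u,v,z=None):
    K=c['K'];T=c['world_from_camera'];d=float(c['depth'][int(v),int(u)])
    r=np.array([(u-K[0,2])/K[0,0],-(v-K[1,2])/K[1,1],-1.])
    if z is not None: d=(z-T[2,3])/(T[:3,:3]@r)[2]
    return T[:3,:3]@(r*d)+T[:3,3]
E
python3 - <<'E'
from h import *
shot('top','top1');shot('side','side1')
s=arm.read_state();print(s['tcp_pos'],s['ee_rot'],arm.grasp_offset,s['clock'])
a=cv2.imread('pics/top1.png')
E
```

```text
[ 0.25278326 -0.57110276  0.23048432] [[ 9.14381564e-01  4.04852908e-01 -6.92126931e-04]
 [ 4.04853499e-01 -9.14380293e-01  1.52452369e-03]
 [-1.56593775e-05 -1.67420636e-03 -9.99998598e-01]] 0.0187 0.1
```

View pics/top1.png

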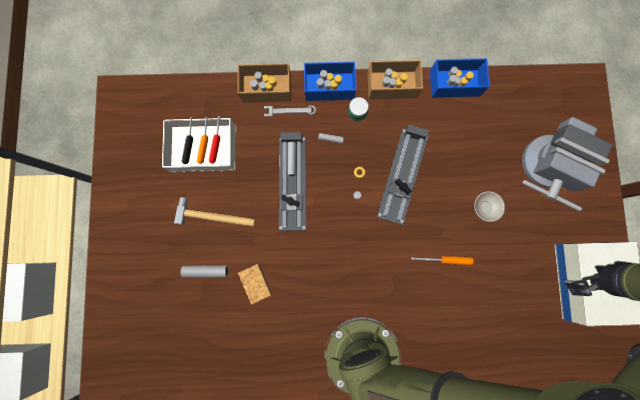

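View pics/side1.png

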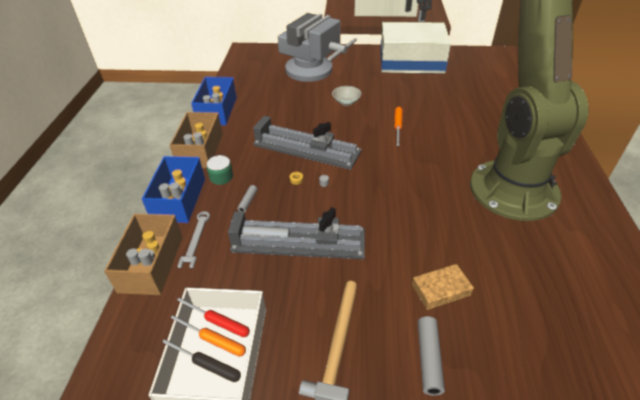

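The top view shows the loaded fixture at columns 280-305 and rows 133-230, with its bar at about (291,158) and its knob at about (290,201). The empty fixture is on the right, with its knob at about (403,186). I'll enlarge the loaded one.

```bash
python3 - <<'E'
from h import *
a=cv2.imread('pics/top1.png')
cv2.imwrite('pics/crop1.png',cv2.resize(a[125:235,250:340],None,fx=5.4,fy=5.4,interpolation=cv2.INTER_CUBIC))
c=np.load('top1.npz')
for u,v,z in [(290,201,.084),(291,158,.04),(291,137,.062)]: print(pt(c,u,v,z),pt(c,u,v))
# wing: depth points between z .07 and .11, fixture region
K=c['K'];T=c['world_from_camera']
P=[];
for v in range(185,220):
  for u in range(275,308):
    p=pt(c,u,v)
    if .075<p[2]<.115:P.append(p)
P=np.array(P);print(len(P),P.mean(0),P[:,2].max());w,V=np.linalg.eigh(np.cov(P[:,:2].T));print(w,V)
E
```

```text
[0.49634774 0.21540676 0.084     ] [0.49431639 0.21399946 0.0992432 ]
[0.6458812  0.21438762 0.04      ] [0.64588088 0.2143875  0.0400013 ]
[0.71093287 0.21155482 0.062     ] [0.71109778 0.21160171 0.061464  ]
109 [0.49711372 0.21462973 0.09667332] 0.1049154522196929
[2.94195631e-05 2.55768495e-04] [[-0.89582639  0.44440418]
 [ 0.44440418  0.89582639]]
```

View pics/crop1.png

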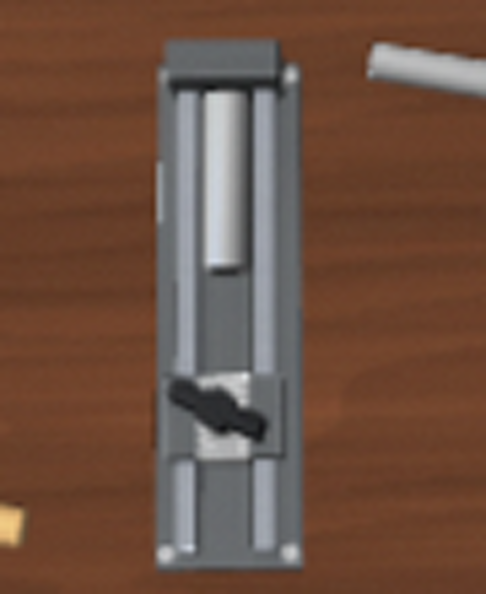

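The enlarged crop shows the stop near the open end. The wing's left end is tilted toward the end block, about 64° from the trough, so the clamp is at about 0.19 rad. There is a gap between the stop and the bar, and the bar sits close to the block. I'll move above the knob now and refine from there.

Emit:
step_arm(
  moves=[
    [[3.76,-2.39,-0.2],[0,0,0],-1],
    [[3.76,-2.39,-0.2],[0,0,0],-1],
    [[3.76,-2.39,-0.2],[0,0,0],-1],
    [[3.76,-2.39,-0.2],[0,0,0],-1],
    [[3.76,-2.39,-0.2],[0,0,0],-1],
    [[3.76,-2.39,-0.2],[0,0,0],-1],
    [[3.76,-2.39,-0.2],[0,0,0],-1],
    [[3.76,-2.39,-0.2],[0,0,0],-1],
    [[3.76,-2.39,-0.2],[0,0,0],-1],
    [[3.76,-2.39,-0.2],[0,0,0],-1],
  ],
)

```text
clock: 1.35
tcp_pos: [0.5005, -0.1995, 0.2511]
ee_rot: [[0.914, 0.405, -0.001], [0.405, -0.914, 0.0], [-0.0, -0.0, -1.0]]
contact_force: [0.4, 0.9, 0.5]
opening: 1.002
gripper_force: 0.0
```

Emit:
step_arm(
  moves=[
    [[1.65,-3.8,0],[0,0,0],-1],
    [[1.65,-3.8,0],[0,0,0],-1],
    [[1.65,-3.8,0],[0,0,0],-1],
    [[1.65,-3.8,0],[0,0,0],-1],
    [[1.65,-3.8,0],[0,0,0],-1],
    [[1.65,-3.8,0],[0,0,0],-1],
    [[1.65,-3.8,0],[0,0,0],-1],
    [[1.65,-3.8,0],[0,0,0],-1],
    [[1.65,-3.8,0],[0,0,0],-1],
    [[1.65,-3.8,0],[0,0,0],-1],
    [[0,0,0],[0,0,-9.9],-1],
    [[0,0,0],[0,0,-9.9],-1],
    [[0,0,0],[0,0,-9.9],-1],
    [[0,0,0],[0,0,-10],-1],
    [[0,0,0],[0,0,0],-1],
  ],
)

```text
clock: 3.22
tcp_pos: [0.497, 0.2132, 0.2509]
ee_rot: [[0.446, 0.895, -0.001], [0.895, -0.446, -0.0], [-0.0, -0.001, -1.0]]
contact_force: [-0.3, 0.6, -0.2]
opening: 1.003
gripper_force: 0.0
```

```bash
python3 - <<'E'
from h import *
c=shot('wrist','w1')
s=arm.read_state();print(s['tcp_pos'],s['ee_rot'],s['clock'],s['joint_pos'],s['contact_force'])
c=np.load('top1.npz')
for n,uu in [('left',250+165/5.4),('right',250+290/5.4),('bar',250+225/5.4)]:
  a=pt(c,uu,125+75/5.4,.03);b=pt(c,uu,125+553/5.4,.03);print(n,a,b,np.degrees(np.arctan2(*(a-b)[[1,0]])))
E
```

```text
[0.49702451 0.213258   0.25097815] [[ 4.48568503e-01  8.93748124e-01 -7.66898165e-04]
 [ 8.93748380e-01 -4.48568649e-01 -2.11377775e-05]
 [-3.62898323e-04 -6.75932251e-04 -9.99999706e-01]] 3.275 [ -0.63119773  23.25747595 -37.00178004  96.6528182   15.14651529
  65.2204304  -68.46217532] [ 0.38326684 -0.36294827  0.22604359]
left [0.7150889  0.24956174 0.03      ] [0.41746976 0.2522423  0.03      ] -0.5160320358844136
right [0.71316582 0.17171074 0.03      ] [0.41558234 0.17679258 0.03      ] -0.9783452663980329
bar [0.71416586 0.21219485 0.03      ] [0.41656383 0.21602793 0.03      ] -0.7379220191470838
```

View pics/w1.png

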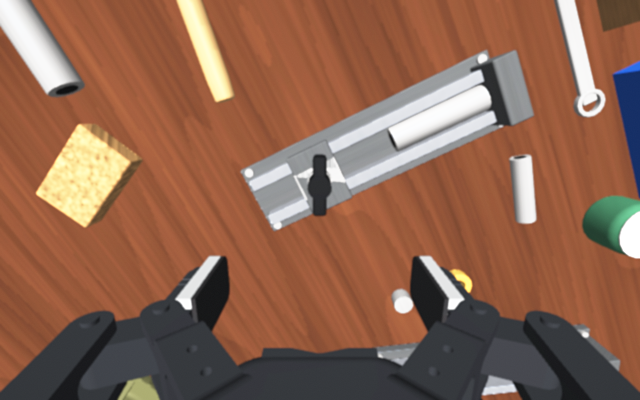

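The wrist view shows the wing centred at about (319,184) with its ends at (320,155) and (319,215), which is aligned with the tool. The bar runs from (395,137) to (487,99), near the block face, and the bolts are at (249,173), (482,58) and (277,225).

```bash
python3 - <<'E'
from h import *
c=np.load('w1.npz')
for u,v,z in [(319,184,.098),(320,156,.098),(319,214,.098),(249,173,None),(482,58,None),(277,225,None),(394,138,.027),(487,99,None),(440,118,.042),(498,108,None),(498,108,.04),(500,70,.062)]: print(u,v,pt(c,u,v,z).round(4),pt(c,u,v).round(4))
p=pt(c,482,58)-pt(c,249,173);print(np.degrees(np.arctan2(p[1],p[0])))
P=np.array([pt(c,u,v) for u in range(300,340) for v in range(148,222)])
P=P[(P[:,2]>.088)&(P[:,2]<.11)];print(len(P),P.mean(0),(P[:,:2].min(0)+P[:,:2].max(0))/2);w,V=np.linalg.eigh(np.cov(P[:,:2].T));print(V[:,1])
E
```

```text
319 184 [0.4981 0.2194 0.098 ] [0.4983 0.2197 0.0998]
320 156 [0.5112 0.2434 0.098 ] [0.5107 0.2425 0.0892]
319 214 [0.4843 0.1916 0.098 ] [0.4844 0.1918 0.0985]
249 173 [0.4183 0.2548 0.0163] [0.4183 0.2548 0.0163]
482 58 [0.7185 0.2512 0.0159] [0.7185 0.2512 0.0159]
277 225 [0.4168 0.1793 0.0172] [0.4168 0.1793 0.0172]
394 138 [0.5941 0.2157 0.027 ] [0.5913 0.2182 0.0421]
487 99 [0.6971 0.2116 0.0426] [0.6971 0.2116 0.0426]
440 118 [0.645  0.2155 0.042 ] [0.6449 0.2156 0.0422]
498 108 [0.7013 0.199  0.0498] [0.7013 0.199  0.0498]
498 108 [0.7063 0.1968 0.04  ] [0.7013 0.199  0.0498]
500 70 [0.7078 0.2358 0.062 ] [0.7071 0.2359 0.0632]
-0.6974860030348962
986 [0.49765645 0.21743347 0.09850646] [0.4968653  0.21617253]
[0.44589428 0.89508563]
```

Emit:
step_arm(
  moves=[
    [[0.26,-0.1,3.6],[0,0,0],-1],
    [[0,0,3.6],[0,0,0],-1],
    [[0,0,3.6],[0,0,0],-1],
    [[0,0,3.6],[0,0,0],-1],
    [[0,0,2.0],[0,0,0],-1],
    [[0,0,2.0],[0,0,0],-1],
    [[0,0,0],[0,0,0],-1],
    [[0,0,0],[0,0,0],1],
    [[0,0,0],[0,0,0],1],
    [[0,0,0],[0,0,0],1],
    [[0,0,0],[0,0,0],1],
    [[0,0,0],[0,0,0],1],
    [[0,0,0],[0,0,0],1],
    [[0,0,0],[0,0,0],1],
  ],
)

```text
clock: 5.03
tcp_pos: [0.4979, 0.2162, 0.0683]
ee_rot: [[0.445, 0.895, 0.001], [0.895, -0.445, -0.0], [0.001, 0.001, -1.0]]
contact_force: [-0.7, -2.0, 7.7]
opening: 0.247
gripper_force: 58.5
```

The knob is gripped. Now I'll slide it along the trough, which runs about -0.7° from world x.

Emit:
step_arm(
  moves=[
    [[0.217,0.45,0],[0,0,0],1],
    [[0.217,0.45,0],[0,0,0],1],
    [[0.217,0.45,0],[0,0,0],1],
    [[0.217,0.45,0],[0,0,0],1],
    [[0.217,0.45,0],[0,0,0],1],
    [[0.217,0.45,0],[0,0,0],1],
    [[0.217,0.45,0],[0,0,0],1],
    [[0.217,0.45,0],[0,0,0],1],
    [[0.217,0.45,0],[0,0,0],1],
    [[0.217,0.45,0],[0,0,0],1],
    [[0.217,0.45,0],[0,0,0],1],
    [[0.217,0.45,0],[0,0,0],1],
    [[0,0,0],[0,0,0],1],
  ],
)

```text
clock: 6.65
tcp_pos: [0.5583, 0.2152, 0.0683]
ee_rot: [[0.446, 0.895, 0.002], [0.895, -0.446, -0.0], [0.001, 0.002, -1.0]]
contact_force: [0.4, -1.9, 6.4]
opening: 0.245
gripper_force: 58.5
```

Emit:
step_arm(
  moves=[
    [[0.13,0.27,0],[0,0,0],1],
    [[0.13,0.27,0],[0,0,0],1],
    [[0,0,0],[0,0,0],1],
  ],
)

```text
clock: 7.02
tcp_pos: [0.5639, 0.2152, 0.0683]
ee_rot: [[0.446, 0.895, 0.001], [0.895, -0.446, -0.0], [0.0, 0.001, -1.0]]
contact_force: [-1.0, -2.1, 6.8]
opening: 0.246
gripper_force: 58.6
```

Emit:
step_arm(
  moves=[
    [[0.087,0.18,0],[0,0,0],1],
    [[0.087,0.18,0],[0,0,0],1],
    [[0,0,0],[0,0,0],1],
  ],
)

```text
clock: 7.4
tcp_pos: [0.5675, 0.2151, 0.0683]
ee_rot: [[0.446, 0.895, 0.001], [0.895, -0.446, -0.001], [-0.0, 0.001, -1.0]]
contact_force: [-1.7, -2.3, 8.5]
opening: 0.251
gripper_force: 58.8
```

Emit:
step_arm(
  moves=[
    [[0.087,0.18,0],[0,0,0],1],
    [[0,0,0],[0,0,0],1],
  ],
)

```text
clock: 7.65
tcp_pos: [0.5685, 0.2151, 0.0682]
ee_rot: [[0.445, 0.895, -0.001], [0.895, -0.445, -0.001], [-0.001, -0.0, -1.0]]
contact_force: [-4.6, -2.7, 10.0]
opening: 0.244
gripper_force: 59.1
```

Emit:
step_arm(
  moves=[
    [[0.087,0.18,0],[0,0,0],1],
    [[0,0,0],[0,0,0],1],
  ],
)

```text
clock: 7.9
tcp_pos: [0.5692, 0.2151, 0.0682]
ee_rot: [[0.445, 0.896, -0.003], [0.896, -0.445, -0.002], [-0.003, -0.002, -1.0]]
contact_force: [-8.6, -2.5, 11.9]
opening: 0.249
gripper_force: 59.6
```

```bash
python3 - <<'E'
from h import *
shot('wrist','w2')
a=shot('side','side2')
b=a['pixels'][190:270,210:380,::-1];cv2.imwrite('pics/c2.png',cv2.resize(b,None,fx=4.5,fy=4.5,interpolation=cv2.INTER_CUBIC))
E
```

```text
(no output)
```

View pics/c2.png

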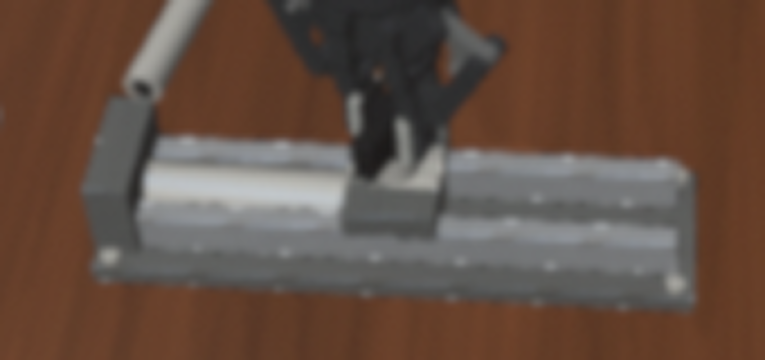

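View pics/w2.png

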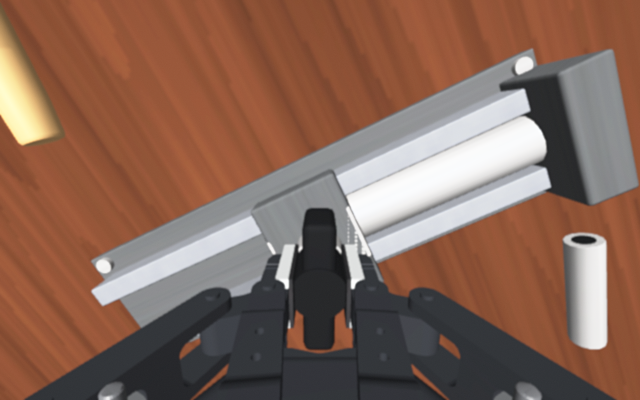

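In the side crop the bar fills the space between the stop face (about column 345) and the block (about column 145). In the wrist view the bar meets the block at about (545,140), and the pads hold the hub. The force is still within the friction range, so I'll push until it clearly exceeds that.

Emit:
step_arm(
  moves=[
    [[0.13,0.27,0],[0,0,0],1],
    [[0,0,0],[0,0,0],1],
  ],
)

```text
clock: 8.25
tcp_pos: [0.5694, 0.2151, 0.0681]
ee_rot: [[0.444, 0.896, -0.008], [0.896, -0.444, -0.003], [-0.006, -0.005, -1.0]]
contact_force: [-16.5, -3.2, 18.0]
opening: 0.244
gripper_force: 60.7
```

Emit:
step_arm(
  moves=[
    [[0.13,0.27,0],[0,0,0],1],
    [[0,0,0],[0,0,0],1],
  ],
)

```text
clock: 8.5
tcp_pos: [0.5696, 0.2151, 0.068]
ee_rot: [[0.443, 0.897, -0.012], [0.897, -0.443, -0.004], [-0.009, -0.009, -1.0]]
contact_force: [-24.1, -4.7, 23.6]
opening: 0.242
gripper_force: 61.7
```

The force climbs with no further motion, so this is the hard stop and the bar is home. I'll relax the push and turn clockwise, which is positive about the downward tool z.

Emit:
step_arm(
  moves=[
    [[-0.3,-0.62,0],[0,0,0],1],
    [[0,0,0],[0,0,0],1],
    [[0,0,0],[0,0,8],1],
    [[0,0,0],[0,0,8],1],
    [[0,0,0],[0,0,8],1],
    [[0,0,0],[0,0,8],1],
    [[0,0,0],[0,0,8],1],
    [[0,0,0],[0,0,8],1],
    [[0,0,0],[0,0,8],1],
    [[0,0,0],[0,0,8],1],
    [[0,0,0],[0,0,0],1],
  ],
)

```text
clock: 9.88
tcp_pos: [0.569, 0.2152, 0.0683]
ee_rot: [[1.0, -0.009, -0.002], [-0.009, -1.0, -0.001], [-0.002, 0.001, -1.0]]
contact_force: [-6.4, -1.8, 11.3]
opening: 0.243
gripper_force: 59.5
```

```bash
python3 - <<'E'
from h import *
shot('wrist','w3');s=arm.read_state();print(s['moment'],s['joint_pos'])
E
```

```text
[-0.50314528  1.35537087 -0.05490218] [ -15.36380526   37.241761    -12.40351881   99.77825813   10.74811514
   44.25424485 -123.50454284]
```

View pics/w3.png

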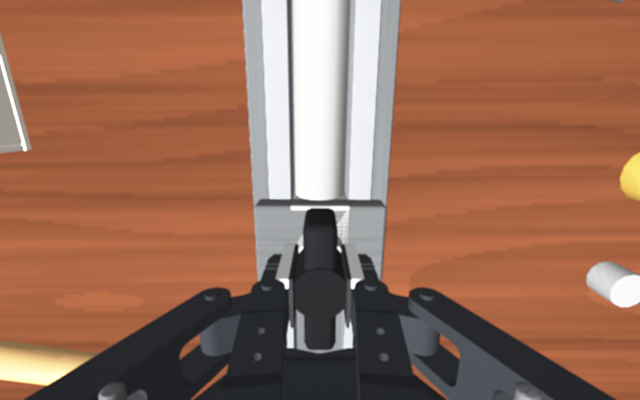

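The wing now points along the trough at about (320,215-345), the stop face is against the bar at row 200, and the knob is locked. I'll release and lift.

Emit:
step_arm(
  moves=[
    [[0,0,0],[0,0,3],1],
    [[0,0,0],[0,0,0],1],
    [[0,0,0],[0,0,-2],-1],
    [[0,0,0],[0,0,0],-1],
    [[0,0,0],[0,0,0],-1],
    [[0,0,0],[0,0,0],-1],
    [[0,0,0],[0,0,0],-1],
    [[0,0,0],[0,0,0],-1],
    [[0,0,-2],[0,0,0],-1],
    [[0,0,-4],[0,0,0],-1],
    [[0,0,-5],[0,0,0],-1],
    [[0,0,-5],[0,0,0],-1],
    [[0,0,0],[0,0,0],-1],
    [[0,0,0],[0,0,0],-1],
  ],
)

```text
clock: 11.68
tcp_pos: [0.5701, 0.2152, 0.2269]
ee_rot: [[1.0, -0.025, -0.0], [-0.025, -1.0, -0.0], [-0.0, 0.0, -1.0]]
contact_force: [-0.3, 1.1, 0.1]
opening: 1.006
gripper_force: 0.0
```

```bash
python3 - <<'E'
from h import *
shot('wrist','w4');print(arm.read_state()['contact_force'])
E
```

```text
[ 0.62017012  0.03396605 -0.55135082]
```

View pics/w4.png

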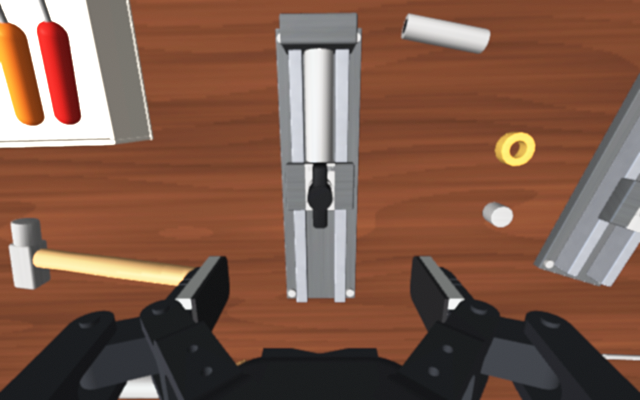

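The wing at (320,195) is in line with the trough, and the bar is held between the stop (row 163) and the block (row 48). The gripper is clear.

```bash
python3 -c "
from bench import arm
print(arm.job_done())"
```

```text
the job is handed in; nothing more can be done
None
```

The stop has pushed the bar home against the end block, the knob is turned clockwise to lock, and the empty fixture was not touched; the job is handed in, but no verdict was returned.

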